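# Close the relief jigsaw on the easel

## Robot

A 6-joint arm with a two-finger parallel gripper is mounted at the origin on the work surface. World frame = base frame: x ahead of the robot, y to its left, z up, the work surface at z = 0. Lengths are in m, angles in rad, forces in N, time in s.
With the tool pointing down it reaches from about 0.325 to 0.85 m from the base axis. Payload 4.4 kg.
Tool frame: the origin (TCP) lies at the very end of the fingers, on their centre line; the grasp point (between the pads) lies 19 mm behind it; z points along the fingers, y is the direction in which the jaws open and shut (so a half turn about z gives the same grasp; the last joint's range is limited). The gripper opens to 94 mm and grips with 3 to 60 N. Pads are 16 mm wide; open, the fingers measure 119 mm over their backs; the gripper's body (75 mm by 177 mm) begins 78 mm behind the grasp point.
Start: joints at [1.052, 0.207, 1.542, -0, 1.393, -0.15], TCP at [0.207, 0.537, 0.205] pointing down, gripper open.
Joint ranges: [-2.73, 2.73], [-0.86, 2.22], [0.23, 2.46], [-1.11, 4.25], [0.08, 2.63], [-2.82, 2.82]. Speed limits (rad/s): [2.79, 2.79, 3.14, 3.14, 3.14, 3.14].

## Interface

Orientations are given as a rotation vector (axis times angle).
In Python, from plant import bot gives the robot as it stands. The module is installed in compiled form; this text tells all that it offers.
- The arm moves only by the tool apply_moves, never from a script. Its argument "steps" is a list that holds one entry, the list of rows, each a list of 7 numbers: the shift along the tool's x, y, z in m, then the turn, a rotation vector about the tool's x, y, z in rad, then the closure in counts, from 0 (fully open) to 255 (shut). In form: [[[dx, dy, dz, ax, ay, az, gripper], ...]]. A call has 1 to 12 rows; each row is the pose to reach, as a shift and turn from the pose commanded when the call began, along the tool's axes at that moment; what a row does not reach only later rows make up. A row lasts 1/8 s, in which the tool goes at most 62.5 mm and 10.7 degrees, less where a joint would pass 70% of its speed; a pose out of reach is approached as far as the arm can. A call with a gripper value outside its range is refused whole. The fingers move at their own pace and stop on an object; "grip_force" is the grip in N (left out, the last holds). Time passes only in rows, so rows that repeat a pose let the fingers close. It gives the time, the measured TCP pose, the force and the opening at its end, in the units of the state.
- bot.state(): the state, without advancing time (a new reading comes with each control period).
- bot.capture(name): name is "side" or "top"; returns a dict with "frame" (400x640x3 uint8, red, green, blue), "camera_matrix" (3x3 intrinsics, pixels), "eye" and "rotation" of the camera in the world. Camera axes: x right, y up, looking along -z (the intrinsics and any distortion apply to the point x, -y, -z); pixel columns grow to the right and rows downward; lengths in m; the calibration is good to about 2 mm. A picture is of the moment at which its call begins. There is no depth.
- bot.hand_in(): hands the job in, once; it reports no verdict.
The state is a dict: "time": time; "joint_pos": joint angles; "joint_vel": joint speeds; "joint_torque": joint torques, N m; "position": TCP position; "tool_rot": TCP orientation; "contact_force": force on the tool from outside, world axes, zero at the start; "moment": the same for the moment, N m; "grip_width": opening from 0.0 (shut) to 1.0 (fully open).
Only numpy, scipy, OpenCV 4.12 (cv2) and the standard library are available. Lean on these libraries where they do the work, as an engineer would, in place of code of your own. Each camera call takes 0.05 s, during which the arm holds its last target. There are 200 camera calls.

## Task

On the sloping easel, the black paint-splashed jigsaw picture lacks two pieces. Fit the blue block into its place first, turned the way its outline interlocks so it drops flush, then fit the orange block beside it and press it down past the two red spring catches until it snaps fully home. Let go of both, and leave the paint bottles and the palette knife where they are.

Things in the scene. Friction and masses are not known exactly. Their poses are not given: they have to be found in the camera images.
- tray: Black paint-splashed jigsaw tray, 284 x 208 mm, pale wood frame, fixed on a table easel, sloping 24 degrees and facing the robot. Origin: centre of the floor of its empty pocket, 80 mm above the table. x points up the slope away from the robot, y leftward, z square out of the floor. Pocket 22 mm deep, 92 (x) by 168 mm (y); its surround is level with seated blocks, the outer frame 2 mm higher.
- blue_home (a point): Point on the pocket floor, tray (0, -42, 0) mm, where the blue block's origin belongs, block axes parallel to the tray's and the same way round. About 2 mm play to the surround all round, 4 mm to the orange block. A black tongue (tray x -32 to -4) juts in from the pocket's -y end, y -84 to -66, and goes into the blue block's notch.
- orange_home (a point): Point on the pocket floor, tray (0, 42, 0) mm, where the orange block's origin belongs, block axes parallel to the tray's and the same way round. About 2 mm play. A notch (tray x -36 to -4) in the pocket's +y end, y 84 to 104, takes the orange block's tab.
- blue_block: Loose blue jigsaw block, about 0.16 kg, 22 mm thick, lower edges bevelled 3 mm. Body 88 (x) by 80 mm (y), origin at its centre on the underside, z up through the grip. Tab x 6 to 34 sticks out 20 mm on the +y side; notch x -34 to -2, 18 mm deep, in the -y side. Starts flat on the table beside the easel. Fits only one way round.
- blue_grip (a point): Centre of the white grip bar on the blue block, 39 mm straight above the block's origin. The bar runs along the block's x: 60 mm long, 16 mm wide (y), from 22 to 56 mm above the underside.
- orange_block: Loose orange jigsaw block, about 0.16 kg, 22 mm thick, lower edges bevelled 3 mm. Body 88 (x) by 80 mm (y), origin at its centre on the underside, z up through the grip. Tab x -34 to -6 sticks out 18 mm on the +y side; notch x 3 to 37, 20 mm deep, in the -y side, takes the blue tab. Starts flat on the table beside the easel. Fits only one way round.
- orange_grip (a point): Centre of the yellow grip bar on the orange block, 39 mm straight above the block's origin; the same bar as on the blue block, along the block's x.
- catch_upper (a joint): Red spring catch above the orange place, at tray x 40 to 70, y 42 mm, 16 mm high over the surround. Its sloped nose overhangs the block's edge by 3.5 mm. Metres pushed outward, 0 at rest, at most 0.009. It gives way as the block is pressed down (both catches together 4 to 15 N, felt with its underside 26 mm above the floor) and springs back to 0 over the block's top edge when the block is home.
- catch_lower (a joint): The same red catch below the orange place, at tray x -40 to -70, y 42 mm, moving down the slope. Same values.
- pink_bottle: Pink squeeze bottle standing on the table, 58 mm across, 172 mm tall; origin at the centre of its foot. A bystander.
- green_bottle: Green squeeze bottle, the same size and origin. A bystander.
- palette_knife: Palette knife 200 mm long lying on the table between robot and easel, origin underneath near its middle, x along it. A bystander.
Things that resemble listed ones, but are neither listed nor needed, are in the scene too. Of the things like the blue_block, leave any that is green; of the rest the smaller one is meant.

How it is judged:
By the outcome, as a careful person would: the job done as asked, in the order asked, and still so for the second after the job is handed in, with the robot touching nothing.
It also fails if it takes over 64 s, if anything falls off the work surface, if the arm or the gripper's body presses on something with over 40 N, if the wrist force passes 120 N, or if a joint passes its speed limit or range.

## Working session

There is one attempt and no reset: what is moved stays moved. The work goes in short steps, Python scripts to look and compute and a tool call to move; the robot and the scene stay as the last step left them, time stands still between calls to the robot, and variables do not carry over. Pictures are saved under pics/ and viewed, about 8 in all and at most 12, crops included, and the job is handed in when it is done.

Besides the shell and the picture viewer there is one more tool, called after ">>>" in YAML: its name, and indented under it one key for each argument. apply_moves: Moves the arm, as the interface text tells. Its arguments: {"type":"object","properties":{"steps":{"type":"array"},"grip_force":{"type":"number"}},"required":["steps"]}

```bash
mkdir -p pics; python3 - <<'E'
from plant import bot
import cv2,numpy as np
for n in("side","top"):
    c=bot.capture(n); cv2.imwrite(f"pics/{n}0.png",c["frame"][:,:,::-1]); print(n,c["camera_matrix"].round(1).tolist(),np.round(c["eye"],4),np.round(c["rotation"],4).tolist(),[k for k in c])
s=bot.state();print({k:np.round(v,3) for k,v in s.items()})
E
```

```text
side [[399.7, 0.0, 325.7], [0.0, 399.7, 194.7], [0.0, 0.0, 1.0]] [ 0.2818 -0.8631  1.0453] [0.7425, -0.0791, -0.2255] ['frame', 'camera_matrix', 'eye', 'rotation']
top [[514.0, 0.0, 319.2], [0.0, 514.0, 195.8], [0.0, 0.0, 1.0]] [0.3986 0.0122 1.6186] [0.0481, -0.0514, -1.5723] ['frame', 'camera_matrix', 'eye', 'rotation']
{'time': np.float64(0.1), 'joint_pos': array([ 1.052,  0.207,  1.543,  0.   ,  1.393, -0.151]), 'joint_vel': array([ 0.001, -0.002, -0.003, -0.001, -0.001, -0.   ]), 'joint_torque': array([-1.0000e-03, -3.7187e+01, -2.8229e+01,  7.0000e-02,  3.1000e-02,
       -0.0000e+00]), 'position': array([0.206, 0.536, 0.204]), 'tool_rot': array([-5.740e-01, -3.088e+00,  3.000e-03]), 'contact_force': array([-0.01 , -0.149, -0.06 ]), 'moment': array([ 0.019, -0.067,  0.01 ]), 'grip_width': np.float64(1.003)}
```

View pics/top0.png

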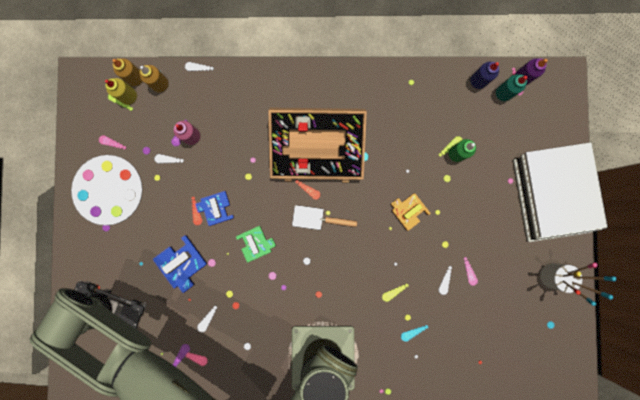

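View pics/side0.png

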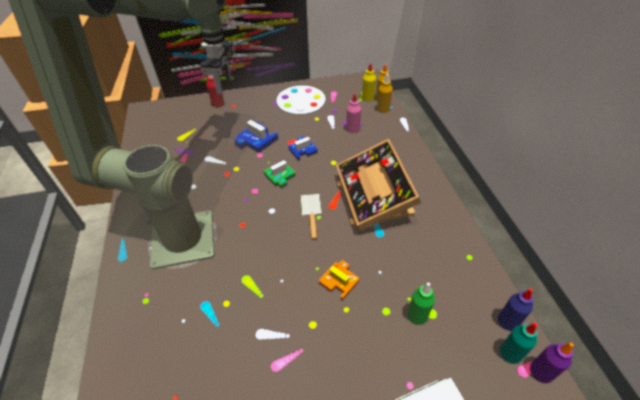

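Top view candidates: blue at (215,209), larger blue at (180,263), and green at (255,243). Green is excluded, so the smaller blue at (215,209) is meant. The only orange block is at (409,211), the tray is at (317,145) and the knife at (325,218). I'll confirm in one enlarged crop sheet.

```bash
python3 - <<'E'
import cv2,numpy as np
t=cv2.imread("pics/top0.png")
def crop(r0,c0,h,w,k): return cv2.resize(t[r0:r0+h,c0:c0+w],None,fx=k,fy=k,interpolation=cv2.INTER_CUBIC)
a=crop(185,190,50,50,5.6); b=crop(185,385,50,50,5.6); c=crop(235,150,56,56,5)
top=np.hstack([a[:,:],b[:,:],np.zeros((280,240,3),np.uint8)]); top[:,560:800]=cv2.resize(c,(240,240)) [0:240].repeat(1,0)[:280] if 0 else np.vstack([cv2.resize(c,(240,240)),np.zeros((40,240,3),np.uint8)])
d=crop(105,262,80,110,4) # 320x440
bot=np.zeros((320,800,3),np.uint8); bot[:,:440]=d
cv2.imwrite("pics/crop1.png",np.vstack([top,bot]))
E
```

```text
(no output)
```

View pics/crop1.png

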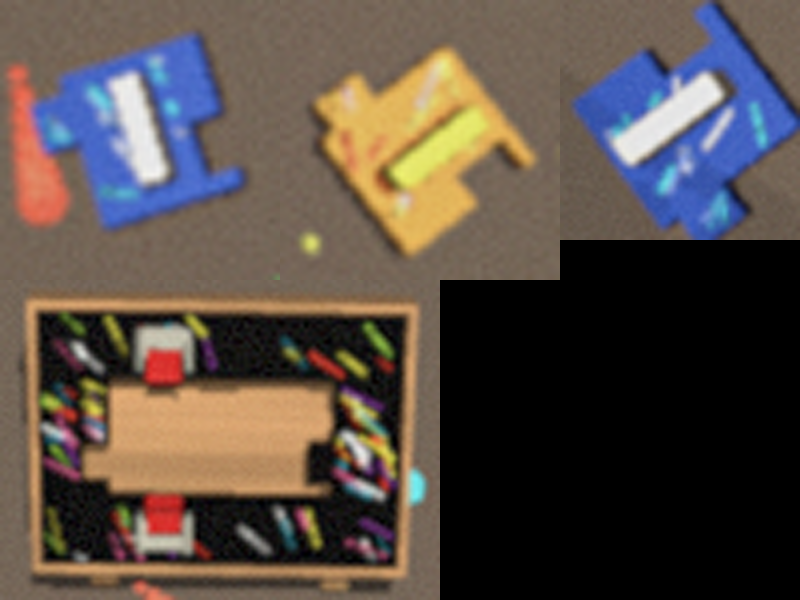

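```bash
cat > h.py <<'E'
import cv2,numpy as np
from scipy.spatial.transform import Rotation as R
from scipy.optimize import minimize
K=6
def proj(c,P):
    q=(np.asarray(P,float)-c["eye"])@R.from_rotvec(c["rotation"]).as_matrix(); q=q*[1,-1,-1]
    q=q@np.asarray(c["camera_matrix"]).T; return q[:,:2]/q[:,2:]
def fill(m,c,P,v,roi):   # roi=(c0,r0), K-times magnified
    p=((proj(c,P)-roi+.5)*K-.5)
    cv2.fillPoly(m,[np.round(p*16).astype(np.int32)],v,shift=4)
BLUE=[(-44,-40),(-34,-40),(-34,-22),(-2,-22),(-2,-40),(44,-40),(44,40),(34,40),(34,60),(6,60),(6,40),(-44,40)]
ORNG=[(-44,-40),(3,-40),(3,-20),(37,-20),(37,-40),(44,-40),(44,40),(-6,40),(-6,58),(-34,58),(-34,40),(-44,40)]
BAR=[(-30,-8),(30,-8),(30,8),(-30,8)]
def lay(o,z): return np.array([(a,b,z) for a,b in o])/1e3
def pose(x,y,yaw,z=0,slope=0):
    return R.from_euler("z",yaw)*R.from_euler("y",-slope),np.array([x,y,z])
def T(ps,P): return ps[0].apply(P)+ps[1]
def prism(m,c,ps,o,z0,z1,v,roi):
    for z in np.linspace(z0,z1,7): fill(m,c,T(ps,lay(o,z)),v,roi)
def up(f,roi,w,h): 
    c0,r0=roi; return cv2.resize(f[r0:r0+h,c0:c0+w],None,fx=K,fy=K,interpolation=cv2.INTER_CUBIC)
def colmask(f,kind):
    h=cv2.cvtColor(f,cv2.COLOR_RGB2HSV).astype(int); H,S,V=h[...,0],h[...,1],h[...,2]
    if kind=="blue": return ((H>100)&(H<125)&(S>120)&(V>70))
    if kind=="orange": return ((H>8)&(H<33)&(S>115)&(V>130))
    if kind=="wood": return ((H>8)&(H<20)&(S>70)&(S<185)&(V>105))
TW=np.deg2rad(24)
def traycost(p,c,M,roi,ret=False):
    ps=pose(p[0],p[1],p[2],.08,TW); h,w=M.shape
    box=lambda a,b,z:lay([(-a,-b),(a,-b),(a,b),(-a,b)],z)
    fw=p[3]*1e3
    m=np.zeros((h,w),np.uint8); fill(m,c,T(ps,box(104,142,24)),1,roi); fill(m,c,T(ps,box(104-fw,142-fw,23)),0,roi)
    pk=[(-46,-84),(-32,-84),(-32,-66),(-4,-66),(-4,-84),(46,-84),(46,84),(-4,84),(-4,104),(-36,104),(-36,84),(-46,84)]
    fill(m,c,T(ps,lay(pk,22)),1,roi)
    g=np.zeros((h,w),np.uint8); fill(g,c,T(ps,box(102,140,24)),1,roi)
    for s in(1,-1): fill(g,c,T(ps,lay([(s*32,25),(s*85,25),(s*85,59),(s*32,59)],28)),0,roi)
    if ret: return m,g
    return ((m!=M)&(g>0)).sum()/g.sum()
def blockcost(p,c,M,o,roi,ret=False):
    ps=pose(*p); m=np.zeros(M.shape,np.uint8)
    prism(m,c,ps,o,1,22,1,roi); prism(m,c,ps,BAR,22,56,1,roi)
    if ret: return m
    return ((m!=M)).sum()/m.sum()
def fit(cost,p0,st):
    n=len(p0); S=np.vstack([p0]+[np.array(p0)+np.eye(n)[i]*st[i] for i in range(n)])
    r=minimize(cost,p0,method="Nelder-Mead",options=dict(initial_simplex=S,xatol=2e-4,fatol=1e-5,maxiter=250)); return r.x,r.fun
E
cat > f1.py <<'E'
from h import *
from plant import bot
C={n:bot.capture(n) for n in("top","side")}
import pickle;pickle.dump(C,open("C0.pkl","wb"))
ROI={"blue":{"top":((188,182),54,54),"side":((280,128),46,36)},"orange":{"top":((384,184),54,54),"side":((312,255),54,50)},"tray":{"top":((260,102),114,86),"side":((325,130),105,105)}}
G={"blue":(.58,.32,.26),"orange":(.58,-.26,-1.0),"tray":(.70,0.01,0.0,.008)}
def mk(k,n):
    roi,w,h=ROI[k][n]; U=up(C[n]["frame"],roi,w,h)
    if k=="tray": return U,colmask(U,"wood").astype(np.uint8)
    M=colmask(U,k)
    # splashes and bar: fill holes by closing
    M=cv2.morphologyEx(M.astype(np.uint8),cv2.MORPH_CLOSE,np.ones((5,5)))
    H=cv2.cvtColor(U,cv2.COLOR_RGB2HSV).astype(int); 
    if k=="blue": M|=((H[...,2]>135)&((H[...,0]>75)&(H[...,0]<130)|(H[...,1]<50))).astype(np.uint8)
    cs,_=cv2.findContours(M,cv2.RETR_EXTERNAL,cv2.CHAIN_APPROX_NONE); b=max(cs,key=cv2.contourArea)
    M[:]=0; cv2.drawContours(M,[b],-1,1,-1); return U,M
pan=[]
for k in G:
    p=np.array(G[k]); D={n:mk(k,n) for n in C}
    f=lambda p,n:(traycost(p,C[n],D[n][1],ROI[k][n][0]) if k=="tray" else blockcost(p,C[n],D[n][1],BLUE if k=="blue" else ORNG,ROI[k][n][0]))
    for ns in(("top",),("side",),("top","side")):
        q=p
        for st in(.02,.006): q,e=fit(lambda v:sum(f(v,n) for n in ns),q,[st,st,st*5,.003][:len(p)])
        if ns==("top",): p=q
        print(k,ns,np.round(q,4),round(e,4))
    for n in C:
        U,M=D[n]; m=traycost(q,C[n],M,ROI[k][n][0],True)[0] if k=="tray" else blockcost(q,C[n],M,BLUE if k=="blue" else ORNG,ROI[k][n][0],True)
        V=U.copy()
        for mm,col in((m,(255,0,255)),(M,(0,255,0))):
            cs,_=cv2.findContours(mm,cv2.RETR_LIST,cv2.CHAIN_APPROX_NONE); cv2.drawContours(V,cs,-1,col,1)
        pan.append(cv2.resize(V,(266,280)))
cv2.imwrite("pics/fit1.png",np.vstack([np.hstack(pan[::2]),np.hstack(pan[1::2])])[:,:,::-1])
E
python3 f1.py
```

```text
blue ('top',) [0.4631 0.3296 0.3149] 0.038
blue ('side',) [0.4655 0.3351 0.3171] 0.2929
blue ('top', 'side') [0.4632 0.3303 0.311 ] 0.3635
orange ('top',) [ 0.4512 -0.2779 -0.9223] 0.0284
orange ('side',) [ 0.453  -0.2718 -0.9352] 0.0416
orange ('top', 'side') [ 0.4515 -0.2763 -0.9321] 0.198
tray ('top',) [ 0.656   0.0159 -0.0144  0.0079] 0.0409
tray ('side',) [ 0.656   0.0158 -0.0155  0.0096] 0.0629
tray ('top', 'side') [ 0.6559  0.0158 -0.0173  0.0082] 0.1176h.py:43: RuntimeWarning: divide by zero encountered in divide
  return ((m!=M)).sum()/m.sum()
```

View pics/fit1.png

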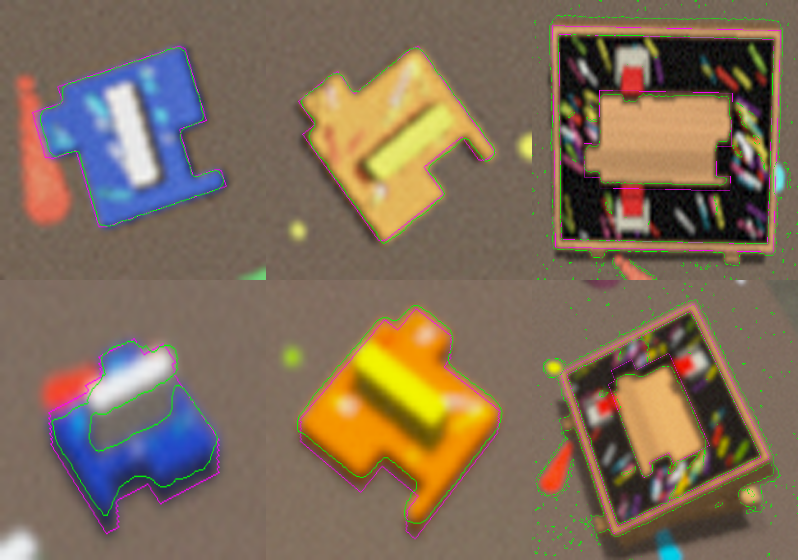

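Fits: tray at (0.656, 0.016), yaw -0.015, agreeing in both views. Small blue at (0.463, 0.330), yaw 0.314; orange at (0.451, -0.277), yaw -0.93. The side view shifts the block positions by 5-6 mm in y, so I'll re-measure once they are held. First, a move helper and the hover pose.

```bash
cat > mv.py <<'E'
from h import *
from plant import bot
def rel(p,Rt):
    s=bot.state(); Rc=R.from_rotvec(s["tool_rot"])
    print("t",round(float(s["time"]),2),"shift",np.round(Rc.inv().apply(np.array(p)-s["position"]),4),"turn",np.round((Rc.inv()*Rt).as_rotvec(),4))
D=R.from_matrix(np.diag([-1.,1,-1]))
def blk(x,y,yaw,h,z=0,slope=0,off=0):  # TCP h above the block's underside, off along block x
    ps=pose(x,y,yaw,z,slope); return T(ps,np.array([[off,0,h]]))[0],ps[0]*D
E
python3 -c "
from mv import *
rel(*blk(.463,.331,.314,.14))"
```

```text
t 0.2 shift [-0.3131 -0.0991  0.0648] turn [-0.0012 -0.0007 -0.6818]
```

>>> apply_moves:
  steps:
    - [[-0.313, -0.099, 0, 0, 0, -0.682, 0], [-0.313, -0.099, 0, 0, 0, -0.682, 0], [-0.313, -0.099, 0, 0, 0, -0.682, 0], [-0.313, -0.099, 0.02, 0, 0, -0.682, 0], [-0.313, -0.099, 0.064, 0, 0, -0.682, 0], [-0.313, -0.099, 0.064, 0, 0, -0.682, 0], [-0.313, -0.099, 0.064, 0, 0, -0.682, 0], [-0.313, -0.099, 0.064, 0, 0, -0.682, 0], [-0.313, -0.099, 0.064, 0, 0, -0.682, 0]]
  grip_force: 35

```text
time: 1.32
position: [0.4629, 0.3329, 0.1425]
tool_rot: [-0.494, 3.101, 0.001]
contact_force: [0.2, -0.1, 0.3]
grip_width: 0.997
```

```bash
python3 - <<'E'
from mv import *
rel(*blk(.463,.331,.314,.026))
c=bot.capture("side")
a=cv2.resize(c["frame"][70:200,210:350],None,fx=5,fy=4.5,interpolation=cv2.INTER_CUBIC)
for P in(bot.state()["position"],):
    q=((proj(c,[P])[0]-[210,70]+.5)*[5,4.5]).astype(int); cv2.drawMarker(a,tuple(int(v) for v in q),(255,0,255),0,14,1); print(q)
cv2.imwrite("pics/hov.png",a[:,:,::-1])
E
```

```text
t 1.32 shift [ 0.0007 -0.0019  0.1165] turn [0.0006 0.0017 0.0019]
[455 231]
```

View pics/hov.png

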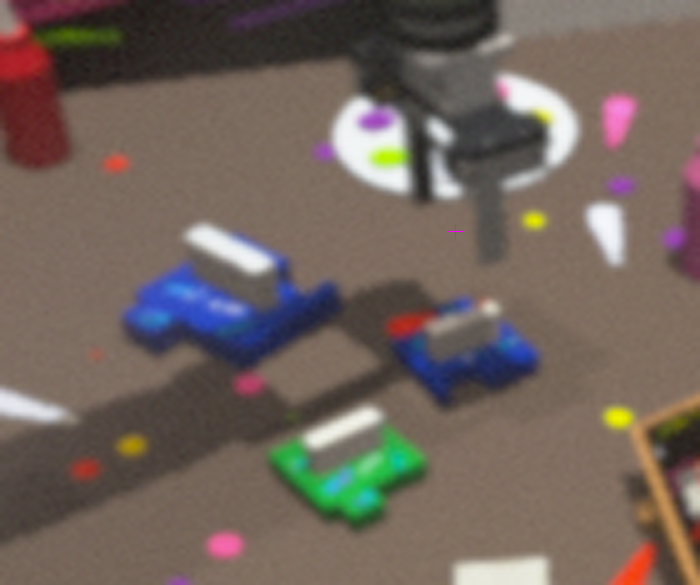

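The TCP marker (455,231) sits between the fingertips at (420,200) and (490,262), above the small blue block at (465,350), so the calibration holds. Descending and gripping.

>>> apply_moves:
  steps:
    - [[0.001, -0.002, 0.05, 0, 0, 0, 0], [0.001, -0.002, 0.08, 0, 0, 0, 0], [0.001, -0.002, 0.1, 0, 0, 0, 0], [0.001, -0.002, 0.116, 0, 0, 0, 0], [0.001, -0.002, 0.116, 0, 0, 0, 100], [0.001, -0.002, 0.116, 0, 0, 0, 255], [0.001, -0.002, 0.116, 0, 0, 0, 255], [0.001, -0.002, 0.116, 0, 0, 0, 255], [0.001, -0.002, 0.116, 0, 0, 0, 255], [0.001, -0.002, 0.116, 0, 0, 0, 255], [0.001, -0.002, 0.116, 0, 0, 0, 255]]
  grip_force: 35

```text
time: 2.75
position: [0.4629, 0.3294, 0.0254]
tool_rot: [0.491, -3.103, 0.0]
contact_force: [-0.3, -0.0, -0.2]
grip_width: 0.293
```

```bash
python3 - <<'E'
from mv import *
s=bot.state();print({k:np.round(s[k],4) for k in("position","contact_force","grip_width")})
rel(*blk(.463,.331,.314,.226))
E
```

```text
{'position': array([0.4629, 0.3294, 0.0254]), 'contact_force': array([-0.2618, -0.0265, -0.2092]), 'grip_width': np.float64(0.2934)}
t 2.75 shift [-0.0006  0.0015 -0.2006] turn [-0.     -0.      0.0002]
```

Still closing (width 0.29; the bar is 0.17).

>>> apply_moves:
  steps:
    - [[0, 0, 0, 0, 0, 0, 255], [0, 0, 0, 0, 0, 0, 255], [0, 0, 0, 0, 0, 0, 255], [0, 0, 0, 0, 0, 0, 255], [0, 0, 0, 0, 0, 0, 255]]

```text
time: 3.38
position: [0.4628, 0.3295, 0.0254]
tool_rot: [0.491, -3.103, -0.0]
contact_force: [0.6, 0.7, -0.3]
grip_width: 0.167
```

>>> apply_moves:
  steps:
    - [[0, 0, -0.02, 0, 0, 0, 255], [0, 0, -0.06, 0, 0, 0, 255], [0, 0, -0.12, 0, 0, 0, 255], [0, 0, -0.18, 0, 0, 0, 255], [0, 0, -0.23, 0, 0, 0, 255], [0, 0, -0.23, 0, 0, 0, 255]]

```text
time: 4.12
position: [0.4657, 0.3307, 0.261]
tool_rot: [-0.49, 3.093, 0.005]
contact_force: [0.2, 0.4, -1.1]
grip_width: 0.167
```

```bash
python3 - <<'E'
from mv import *
s=bot.state();print({k:np.round(s[k],4) for k in("position","contact_force","grip_width")})
ps=pose(.656,.0158,-.015,.08,TW)
for h in(.09,):
  h0=T(ps,np.array([[0,-.042,h+.026]]))[0]; print(h0); rel(h0,ps[0]*D)
E
```

```text
{'position': array([0.4657, 0.3307, 0.261 ]), 'contact_force': array([ 0.2007,  0.374 , -1.056 ]), 'grip_width': np.float64(0.1673)}
[ 0.60819388 -0.02548758  0.18597127]
t 4.12 shift [-0.0246 -0.3829  0.0747] turn [ 0.072  -0.4045  0.3236]
```

>>> apply_moves:
  steps:
    - [[-0.025, -0.383, 0.0, 0.072, -0.405, 0.324, 255], [-0.025, -0.383, 0.0, 0.072, -0.405, 0.324, 255], [-0.025, -0.383, 0.0, 0.072, -0.405, 0.324, 255], [-0.025, -0.383, 0.0, 0.072, -0.405, 0.324, 255], [-0.025, -0.383, 0.03, 0.072, -0.405, 0.324, 255], [-0.025, -0.383, 0.075, 0.072, -0.405, 0.324, 255], [-0.025, -0.383, 0.075, 0.072, -0.405, 0.324, 255], [-0.025, -0.383, 0.075, 0.072, -0.405, 0.324, 255], [-0.025, -0.383, 0.075, 0.072, -0.405, 0.324, 255], [-0.025, -0.383, 0.075, 0.072, -0.405, 0.324, 255], [-0.025, -0.383, 0.075, 0.072, -0.405, 0.324, 255]]

```text
time: 5.5
position: [0.6054, -0.0261, 0.1816]
tool_rot: [0.017, 2.73, -0.011]
contact_force: [-0.1, -0.4, -1.9]
grip_width: 0.169
```

```bash
cat > look.py <<'E'
from mv import *
import sys,pickle
def look(name):
    C={n:bot.capture(n) for n in("top","side")}; pickle.dump(C,open(name+".pkl","wb")); s=bot.state()
    a=cv2.resize(C["top"]["frame"][90:200,240:390],None,fx=4,fy=4,interpolation=cv2.INTER_CUBIC)[:, :400*2]
    b=cv2.resize(C["side"]["frame"][90:240,300:440],None,fx=4,fy=4,interpolation=cv2.INTER_CUBIC)
    H=600; im=np.zeros((600,800,3),np.uint8)
    a=cv2.resize(a,(400,int(400*110/150))); b=cv2.resize(b,(400,int(400*150/140))); im[:a.shape[0],:400]=a; im[:b.shape[0],400:]=b
    cv2.imwrite(f"pics/{name}.png",im[:,:,::-1]); print({k:np.round(s[k],4) for k in("position","contact_force","grip_width")})
if __name__=="__main__": look(sys.argv[1])
E
python3 look.py b1; python3 - <<'E'
from mv import *
ps=pose(.656,.0158,-.015,.08,TW); rel(T(ps,np.array([[0,-.042,.116]]))[0],ps[0]*D)
E
```

```text
{'position': array([ 0.6053, -0.0264,  0.1814]), 'contact_force': array([ 0.2149, -0.142 , -1.2224]), 'grip_width': np.float64(0.1684)}
t 5.6 shift [-0.0045  0.0009 -0.0031] turn [-0.0042 -0.008   0.0027]
```

View pics/b1.png

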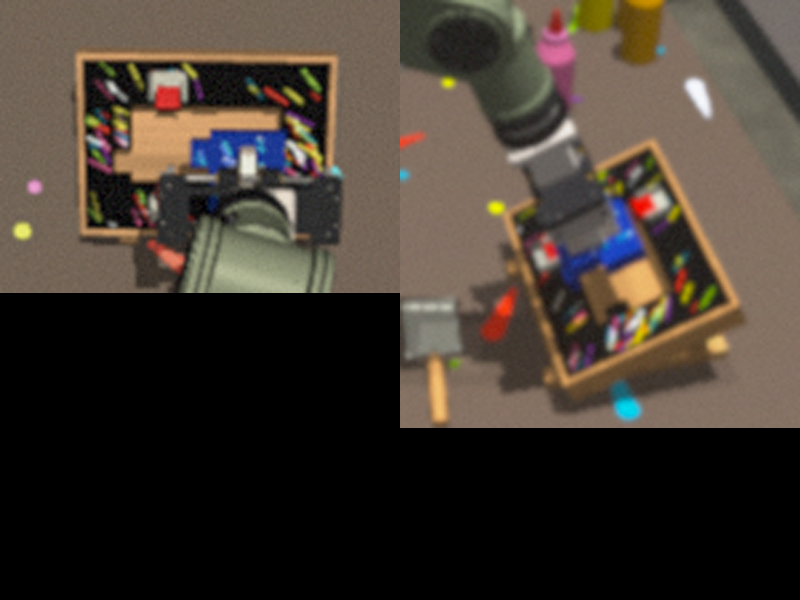

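Blue is held over the pocket with its tab toward +y (left) and its notch on the tongue side. Its upper edge (rows about 133) and the tab's left edge (col 192) are clear against the wood. Measuring the in-hand offset from these.

```bash
cat > edge.py <<'E'
from mv import *
from scipy.ndimage import map_coordinates
def edge(c,ps,a,b,sgn,col,thr=None,n=81):
    """a,b: block/tray coords (mm) of profile start,end; position (0..1) of half transition of colour measure"""
    t=np.linspace(0,1,n)[:,None]; P=T(ps,(np.array(a)*(1-t)+np.array(b)*t)/1e3); q=proj(c,P)
    f=c["frame"].astype(float); 
    v=f@np.array(col,float); v=map_coordinates(v,[q[:,1],q[:,0]],order=1)
    m=.5*(v[:8].mean()+v[-8:].mean()); i=np.where(np.diff(np.sign(v-m))!=0)[0]
    if len(i)==0: return np.nan
    i=i[0]; return (i+(m-v[i])/(v[i+1]-v[i]))/(n-1)
def inhand(h=26):
    s=bot.state(); Rb=R.from_rotvec(s["tool_rot"])*D.inv(); return (Rb,s["position"]-Rb.apply([0,0,h/1e3]))
E
python3 - <<'E'
from edge import *
import pickle
C=pickle.load(open("b1.pkl","rb")); ps=inhand()
tr=pose(.656,.0158,-.015,.08,TW); print("block in tray, nominal grip:",(tr[0].inv().apply(ps[1]-tr[1])*1e3).round(2),(tr[0].inv()*ps[0]).as_rotvec().round(4))
B=[-1,0,1]
for n,c in C.items():
    print(n,"xedge(exp 44)",[round(30+30*edge(c,ps,(30,y,22),(60,y,22),1,B),1) for y in(-32,-24,-16,16,24,32)],"xedge tab(34)",[round(20+30*edge(c,ps,(20,y,22),(50,y,22),1,B),1) for y in(46,52)])
    print(n,"tab +y edge (60)",[round(48+26*edge(c,ps,(x,48,22),(x,74,22),1,B),1) for x in(14,18,22,26)],"-y edge(-40)",[round(-28-26*edge(c,ps,(x,-28,22),(x,-54,22),1,B),1) for x in(6,12,18,24,30,36)])
c=C["top"]
W=[1,1,1]
for n,c in C.items():
    print(n,"tray pocket x=46",[round(34+24*edge(c,tr,(34,y,22),(58,y,22),1,[1,0,0]),1) for y in(-76,-60,-40,-20,0,20,60,70)],"y=84",[round(74+20*edge(c,tr,(x,74,22),(x,94,22),1,[1,0,0]),1) for x in(5,15,25,35)],"y=-84",[round(-74-20*edge(c,tr,(x,-74,22),(x,-94,22),1,[1,0,0]),1) for x in(5,15,25,35)])
E
```

```text
block in tray, nominal grip: [ -4.69 -43.06  86.95] [-0.0042  0.008   0.0027]
top xedge(exp 44) [np.float64(45.9), np.float64(45.8), np.float64(45.7), np.float64(45.6), np.float64(45.5), np.float64(45.6)] xedge tab(34) [np.float64(35.5), np.float64(35.6)]
top tab +y edge (60) [np.float64(58.1), np.float64(58.0), np.float64(58.0), np.float64(57.9)] -y edge(-40) [np.float64(-41.8), np.float64(-45.0), np.float64(-40.0), np.float64(-38.7), np.float64(-41.1), np.float64(-41.6)]
side xedge(exp 44) [np.float64(42.5), np.float64(42.5), np.float64(41.9), np.float64(49.6), np.float64(49.4), np.float64(48.2)] xedge tab(34) [np.float64(41.5), np.float64(38.9)]
side tab +y edge (60) [np.float64(51.1), np.float64(53.4), np.float64(48.2), np.float64(58.9)] -y edge(-40) [np.float64(-44.9), np.float64(-44.8), np.float64(-44.4), np.float64(-45.0), np.float64(-45.4), np.float64(-45.1)]
top tray pocket x=46 [np.float64(37.4), np.float64(42.7), np.float64(43.0), np.float64(42.7), np.float64(41.2), np.float64(40.7), np.float64(39.1), np.float64(41.9)] y=84 [np.float64(79.4), np.float64(80.8), np.float64(79.9), np.float64(82.0)] y=-84 [np.float64(-88.9), np.float64(-74.0), np.float64(-79.3), np.float64(-77.0)]
side tray pocket x=46 [np.float64(36.1), np.float64(41.2), np.float64(42.4), np.float64(49.3), np.float64(34.0), np.float64(47.1), np.float64(44.9), np.float64(44.7)] y=84 [np.float64(81.0), np.float64(82.0), np.float64(89.6), np.float64(85.0)] y=-84 [np.float64(-80.3), np.float64(-84.0), np.float64(-82.6), np.float64(-77.4)]
```

```bash
python3 - <<'E'
from edge import *
import pickle
C0=pickle.load(open("C0.pkl","rb")); C=pickle.load(open("b1.pkl","rb")); ps=inhand(); tr=pose(.656,.0158,-.015,.08,TW)
W=[1,.3,-.3]
def side(c,ax,s,rng,z,inner):
    o=[]
    for u in rng:
        L=(104,142)[ax]; m=L-4; e=m-13 if inner else m+12
        a=[0,0,z];b=[0,0,z];a[ax]=s*m;b[ax]=s*e;a[1-ax]=b[1-ax]=u
        o.append(s*(m+(e-m)*edge(c,tr,a,b,1,W)))
    o=np.array(o);return np.round(np.nanmedian(o),2),np.round(np.polyfit(rng,o,1)[0]if not np.isnan(o).any() else np.nan,4)
for n,c in C0.items():
    for ax,rng in((0,range(-120,121,8)),(1,range(-85,86,6))):
        for inn in(1,0): print(n,"xy"[ax],"inner"if inn else"outer",side(c,ax,1,rng,24,inn),side(c,ax,-1,rng,24,inn))
c=C["side"];B=[-1,0,1]
print("side -y edge z3",[round(-28-26*edge(c,ps,(x,-28,3),(x,-54,3),1,B),1) for x in(10,16,22,28,34)])
E
```

```text
top x inner (np.float64(96.08), np.float64(0.0035)) (np.float64(-96.16), np.float64(-0.0013))
top x outer (np.float64(105.59), np.float64(-0.0007)) (np.float64(-105.35), np.float64(-0.002))
top y inner (np.float64(134.57), np.float64(-0.0047)) (np.float64(-134.31), np.float64(0.0053))
top y outer (np.float64(142.49), np.float64(0.0015)) (np.float64(-143.28), np.float64(0.0014))
side x inner (np.float64(95.63), np.float64(0.0023)) (np.float64(-95.29), np.float64(-0.0002))
side x outer (np.float64(106.59), np.float64(0.0006)) (np.float64(-106.6), np.float64(-0.0021))
side y inner (np.float64(132.26), np.float64(-0.0005)) (np.float64(-132.91), np.float64(0.006))
side y outer (np.float64(146.02), np.float64(0.0032)) (np.float64(-144.46), np.float64(0.003))
side -y edge z3 [np.float64(-37.4), np.float64(-37.3), np.float64(-36.7), np.float64(-36.5), np.float64(-37.1)]
```

```bash
python3 - <<'E'
from edge import *
import pickle
C=pickle.load(open("b1.pkl","rb")); ps=inhand(); tr=pose(.656,.0158,-.015,.08,TW)
out=[]
for n,(c0,r0,w,h) in {"top":(284,110,66,66),"side":(350,150,66,66)}.items():
    c=C[n];k=6;U=cv2.resize(c["frame"][r0:r0+h,c0:c0+w],None,fx=k,fy=k,interpolation=cv2.INTER_CUBIC)
    for pz,o,zs,col in((ps,BLUE,(0,22),(255,0,255)),(ps,BAR,(22,56),(255,255,0)),(tr,[(-46,-84),(-32,-84),(-32,-66),(-4,-66),(-4,-84),(46,-84),(46,84),(-4,84),(-4,104),(-36,104),(-36,84),(-46,84)],(0,22),(0,255,0))):
        for z in zs:
            q=(proj(c,T(pz,lay(o,z)))-[c0,r0]+.5)*k; cv2.polylines(U,[np.round(q).astype(int).reshape(-1,1,2)],True,col if z else tuple(v//2+60 for v in col),1)
    out.append(U)
cv2.imwrite("pics/ov.png",np.hstack(out)[:,:,::-1])
E
```

```text
(no output)
```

View pics/ov.png

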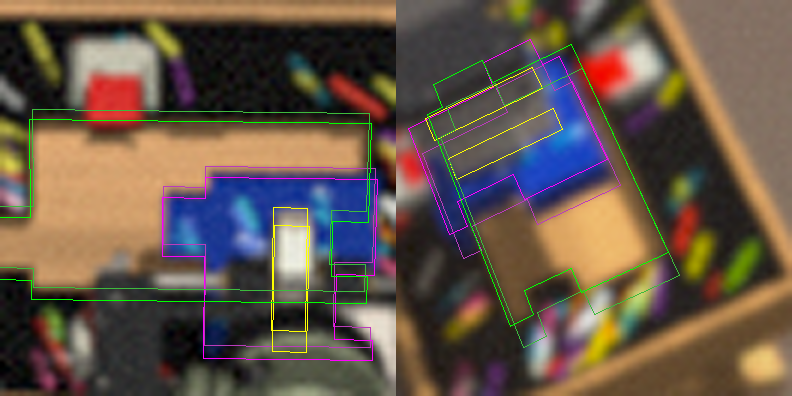

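```bash
python3 - <<'E'
from edge import *
import pickle
C=pickle.load(open("b1.pkl","rb")); ps=inhand()
def prof(c,a,b,n):
    t=np.linspace(0,1,n)[:,None]; P=T(ps,(np.array(a)*(1-t)+np.array(b)*t)/1e3); q=proj(c,P)
    return np.array([map_coordinates(c["frame"][...,i].astype(float),[q[:,1],q[:,0]],order=1) for i in range(3)]).T.round().astype(int)
for y in(30,-30):
    p=prof(C["top"],(26,y,22),(66,y,22),21); print("top y",y,[(26+2*i,*map(int,v)) for i,v in enumerate(p)])
    for nm,z in(("z22 predicted",22),("z3",3)): print(nm, proj(C["top"],T(ps,np.array([[44,y,z]])/1e3)).round(1))
p=prof(C["side"],(20,-20,22),(20,-80,22),21); print("side x20",[(-20-3*i,*map(int,v)) for i,v in enumerate(p)])
for P in((20,-40,22),(20,-40,3),(20,-37,0),(20,-60,22)): print(P,proj(C["side"],T(ps,np.array([P])/1e3)).round(1))
E
```

```text
top y 30 [(26, 35, 62, 152), (28, 38, 64, 153), (30, 34, 63, 150), (32, 30, 60, 148), (34, 27, 57, 148), (36, 26, 56, 148), (38, 28, 59, 151), (40, 22, 53, 143), (42, 27, 49, 132), (44, 57, 55, 116), (46, 114, 90, 105), (48, 167, 126, 104), (50, 212, 159, 110), (52, 215, 165, 111), (54, 215, 163, 110), (56, 213, 160, 109), (58, 215, 163, 112), (60, 209, 159, 108), (62, 194, 148, 100), (64, 166, 128, 86), (66, 131, 101, 66)]
z22 predicted [[321.2 139. ]]
z3 [[321.2 137.5]]
top y -30 [(26, 32, 60, 149), (28, 29, 57, 149), (30, 29, 56, 149), (32, 29, 56, 148), (34, 28, 56, 148), (36, 25, 57, 148), (38, 25, 57, 149), (40, 24, 53, 144), (42, 23, 46, 134), (44, 49, 54, 114), (46, 90, 75, 101), (48, 140, 105, 93), (50, 176, 133, 96), (52, 188, 143, 98), (54, 189, 143, 98), (56, 184, 137, 92), (58, 182, 136, 91), (60, 177, 134, 90), (62, 167, 129, 88), (64, 136, 105, 73), (66, 112, 86, 59)]
z22 predicted [[342.7 139.3]]
z3 [[342.5 137.7]]
side x20 [(-20, 30, 80, 197), (-23, 28, 74, 195), (-26, 25, 70, 195), (-29, 25, 70, 195), (-32, 26, 69, 192), (-35, 28, 67, 184), (-38, 28, 60, 168), (-41, 27, 52, 139), (-44, 31, 43, 111), (-47, 37, 39, 88), (-50, 69, 57, 86), (-53, 115, 89, 88), (-56, 167, 126, 95), (-59, 209, 155, 102), (-62, 227, 171, 105), (-65, 234, 179, 106), (-68, 235, 181, 108), (-71, 234, 180, 107), (-74, 234, 180, 106), (-77, 234, 180, 105), (-80, 235, 180, 106)]
(20, -40, 22) [[377.4 179.5]]
(20, -40, 3) [[379.3 183.1]]
(20, -37, 0) [[379.3 183. ]]
(20, -60, 22) [[379.4 184.1]]
```

Reconciled: the silhouette includes the side faces. In hand, the block sits about -2.3 mm in x and -1.3 mm in y from nominal. I'll correct, lower to 32 mm and re-measure.

```bash
cat >> mv.py <<'E'
TR=pose(.656,.0158,-.015,.08,TW)
def place(bx,by,h,ox=-2.3,oy=-1.3,g=26,tr=TR):  # block origin to tray (bx,by,h) mm, given in-hand offsets
    print("tcp-in-tray now",(tr[0].inv().apply(bot.state()["position"]-tr[1])*1e3).round(1),"F tray",tr[0].inv().apply(bot.state()["contact_force"]).round(1))
    rel(T(tr,np.array([[bx-ox,by-oy,h+g]])/1e3)[0],tr[0]*D)
E
python3 -c "
from mv import *
place(0,-42,32)"
```

```text
tcp-in-tray now [ -4.5 -43.  113. ] F tray [-0.3 -0.1 -1.2]
t 5.6 shift [-0.0072  0.0025  0.0549] turn [-0.0042 -0.008   0.0027]
```

>>> apply_moves:
  steps:
    - [[-0.007, 0.0025, 0.02, -0.004, -0.008, 0.003, 255], [-0.007, 0.0025, 0.04, -0.004, -0.008, 0.003, 255], [-0.007, 0.0025, 0.055, -0.004, -0.008, 0.003, 255], [-0.007, 0.0025, 0.055, -0.004, -0.008, 0.003, 255], [-0.007, 0.0025, 0.055, -0.004, -0.008, 0.003, 255], [-0.007, 0.0025, 0.055, -0.004, -0.008, 0.003, 255]]

```text
time: 6.35
position: [0.6339, -0.0254, 0.1339]
tool_rot: [0.022, 2.722, -0.005]
contact_force: [-0.6, 0.1, -2.0]
grip_width: 0.165
```

```bash
python3 - <<'E'
from edge import *
place(0,-42,32)
import pickle
C={n:bot.capture(n) for n in("top","side")};pickle.dump(C,open("b2.pkl","wb"))
ps=inhand();out=[]
for n,(c0,r0,w,h) in {"top":(284,110,66,66),"side":(350,150,66,66)}.items():
    c=C[n];k=6;U=cv2.resize(c["frame"][r0:r0+h,c0:c0+w],None,fx=k,fy=k,interpolation=cv2.INTER_CUBIC)
    q=(ps[0],T(ps,np.array([[-2.3,-1.3,0]])/1e3)[0])
    for pz,o,zs,col in((q,BLUE,(3,22),(255,0,255)),(q,BAR,(56,),(255,255,0)),(TR,[(-46,-84),(-32,-84),(-32,-66),(-4,-66),(-4,-84),(46,-84),(46,84),(-4,84),(-4,104),(-36,104),(-36,84),(-46,84)],(22,),(0,255,0))):
        for z in zs:
            p=(proj(c,T(pz,lay(o,z)))-[c0,r0]+.5)*k; cv2.polylines(U,[np.round(p).astype(int).reshape(-1,1,2)],True,col if z!=3 else (140,0,140),1)
    out.append(U)
cv2.imwrite("pics/ov2.png",np.hstack(out)[:,:,::-1])
E
```

```text
tcp-in-tray now [  2.3 -41.5  57.9] F tray [-1.4  0.  -1.6]
t 6.35 shift [-0.      0.0008 -0.0001] turn [-0.0007  0.0003 -0.0014]
```

View pics/ov2.png

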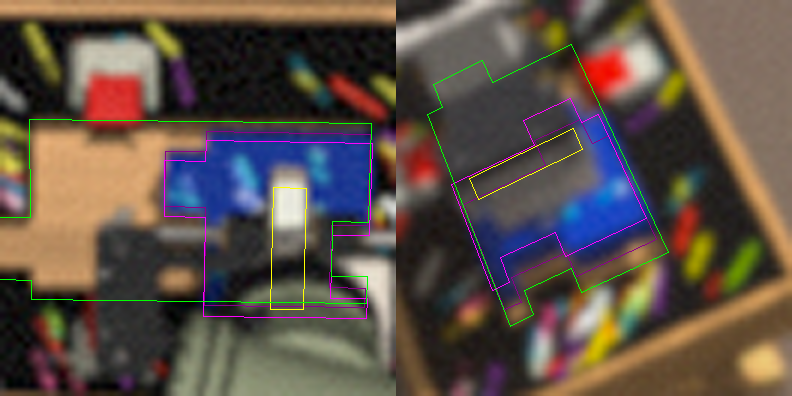

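The overlay matches in both views: top blue edges at rows 132-142, tab at col 165, and the side view right edge aligned. Descending slowly into the pocket.

>>> apply_moves:
  steps:
    - [[0, 0.001, 0.004, 0, 0, 0, 255], [0, 0.001, 0.008, 0, 0, 0, 255], [0, 0.001, 0.01, 0, 0, 0, 255], [0, 0.001, 0.012, 0, 0, 0, 255], [0, 0.001, 0.014, 0, 0, 0, 255], [0, 0.001, 0.016, 0, 0, 0, 255], [0, 0.001, 0.016, 0, 0, 0, 255]]

```text
time: 7.32
position: [0.6398, -0.0244, 0.1179]
tool_rot: [0.023, 2.724, -0.004]
contact_force: [-0.0, -0.3, -1.3]
grip_width: 0.168
```

```bash
python3 -c "
from mv import *
place(0,-42,0);print(bot.state()['moment'].round(2))"
```

```text
tcp-in-tray now [  1.2 -40.4  41. ] F tray [-0.5 -0.3 -1.1]
t 7.33 shift [-0.0011 -0.0003  0.015 ] turn [-0.0004 -0.0017 -0.0015]
[ 0.03  0.3  -0.03]
```

It's 7 mm into the pocket with no contact force. Continuing down.

>>> apply_moves:
  steps:
    - [[-0.001, 0, 0.004, 0, 0, 0, 255], [-0.001, 0, 0.007, 0, 0, 0, 255], [-0.001, 0, 0.01, 0, 0, 0, 255], [-0.001, 0, 0.012, 0, 0, 0, 255], [-0.001, 0, 0.014, 0, 0, 0, 255], [-0.001, 0, 0.015, 0, 0, 0, 255], [-0.001, 0, 0.016, 0, 0, 0, 255], [-0.001, 0, 0.016, 0, 0, 0, 255]]

```text
time: 8.32
position: [0.647, -0.0245, 0.1046]
tool_rot: [0.022, 2.724, -0.005]
contact_force: [-6.2, -0.5, 4.3]
grip_width: 0.165
```

```bash
python3 -c "
from mv import *
place(0,-42,0);print(bot.state()['moment'].round(2))"
```

```text
tcp-in-tray now [  2.3 -40.4  25.8] F tray [-3.9 -0.6  6.5]
t 8.32 shift [ 0.     -0.0003 -0.0002] turn [-0.0004 -0.0018 -0.0011]
[ 0.05  0.73 -0.03]
```

Floor contact at TCP height 25.8 mm with 6.5 N, so it's seated. Releasing and backing off along the normal.

>>> apply_moves:
  steps:
    - [[0, 0, -0.001, 0, 0, 0, 130], [0, 0, -0.001, 0, 0, 0, 130], [0, 0, -0.001, 0, 0, 0, 130], [0, 0, -0.001, 0, 0, 0, 130], [0, 0, -0.001, 0, 0, 0, 130], [0, 0, -0.001, 0, 0, 0, 130], [0, 0, -0.02, 0, 0, 0, 130], [0, 0, -0.06, 0, 0, 0, 130], [0, 0, -0.11, 0, 0, 0, 0], [0, 0, -0.12, 0, 0, 0, 0]]

```text
time: 9.57
position: [0.6002, -0.0242, 0.2182]
tool_rot: [0.022, 2.717, -0.007]
contact_force: [0.7, -0.3, 0.5]
grip_width: 0.669
```

```bash
python3 -c "
from mv import *
print(bot.state()['grip_width'])
rel(*blk(.4515,-.275,-.93,.16))"
```

```text
0.6689188591147287
t 9.57 shift [ 0.1558 -0.2532 -0.0063] turn [0.1927 0.3952 0.8995]
```

>>> apply_moves:
  steps:
    - [[0.06, -0.08, -0.01, 0.09, 0.2, 0.45, 0], [0.156, -0.253, -0.006, 0.193, 0.395, 0.9, 0], [0.156, -0.253, -0.006, 0.193, 0.395, 0.9, 0], [0.156, -0.253, -0.006, 0.193, 0.395, 0.9, 0], [0.156, -0.253, -0.006, 0.193, 0.395, 0.9, 0], [0.156, -0.253, -0.006, 0.193, 0.395, 0.9, 0], [0.156, -0.253, -0.006, 0.193, 0.395, 0.9, 0], [0.156, -0.253, -0.006, 0.193, 0.395, 0.9, 0], [0.156, -0.253, -0.006, 0.193, 0.395, 0.9, 0], [0.156, -0.253, -0.006, 0.193, 0.395, 0.9, 0]]

```text
time: 10.82
position: [0.4495, -0.2738, 0.156]
tool_rot: [-1.405, -2.803, 0.003]
contact_force: [-0.5, 0.3, -0.6]
grip_width: 1.001
```

```bash
python3 - <<'E'
from mv import *
rel(*blk(.4515,-.277,-.926,.026))
C={n:bot.capture(n) for n in("top","side")}
import pickle;pickle.dump(C,open("o0.pkl","wb"))
out=[]
for n,(c0,r0,w,h) in {"top":(295,110,66,66),"side":(345,145,66,66)}.items():
    out.append(cv2.resize(C[n]["frame"][r0:r0+h,c0:c0+w],None,fx=6,fy=6,interpolation=cv2.INTER_CUBIC))
cv2.imwrite("pics/seat1.png",np.hstack(out)[:,:,::-1])
E
```

```text
t 10.82 shift [-0.0044  0.0002  0.13  ] turn [-0.0048 -0.0049 -0.0033]
```

View pics/seat1.png

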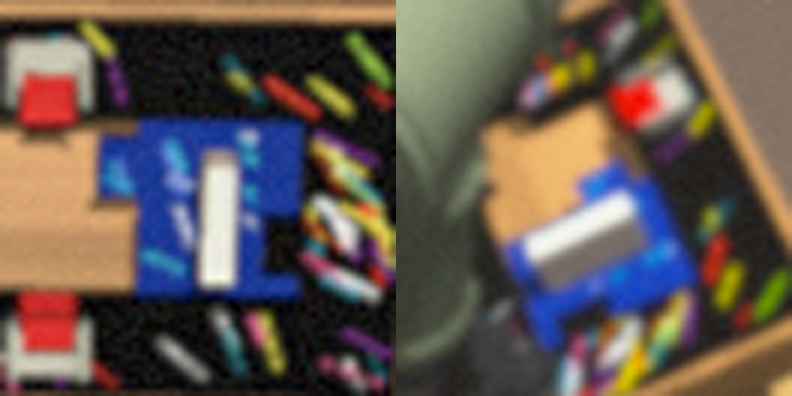

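The blue block lies flush in its place: top view body at (135-305, 118-300), tongue in the notch, tab toward the orange place, catches untouched. Now grasping orange.

>>> apply_moves:
  steps:
    - [[-0.0044, 0, 0.05, -0.005, -0.005, -0.003, 0], [-0.0044, 0, 0.09, -0.005, -0.005, -0.003, 0], [-0.0044, 0, 0.115, -0.005, -0.005, -0.003, 60], [-0.0044, 0, 0.13, -0.005, -0.005, -0.003, 100], [-0.0044, 0, 0.13, -0.005, -0.005, -0.003, 255], [-0.0044, 0, 0.13, -0.005, -0.005, -0.003, 255], [-0.0044, 0, 0.13, -0.005, -0.005, -0.003, 255], [-0.0044, 0, 0.13, -0.005, -0.005, -0.003, 255], [-0.0044, 0, 0.13, -0.005, -0.005, -0.003, 255], [-0.0044, 0, 0.13, -0.005, -0.005, -0.003, 255], [-0.0044, 0, 0.13, -0.005, -0.005, -0.003, 255], [-0.0044, 0, 0.13, -0.005, -0.005, -0.003, 255]]
  grip_force: 50

```text
time: 12.42
position: [0.4513, -0.2776, 0.0259]
tool_rot: [-1.405, -2.81, -0.001]
contact_force: [1.0, 0.1, 2.2]
grip_width: 0.165
```

>>> apply_moves:
  steps:
    - [[0, 0, 0, 0, 0, 0, 255], [0, 0, 0, 0, 0, 0, 255], [0, 0, 0, 0, 0, 0, 255], [0, 0, 0, 0, 0, 0, 255], [0, 0, 0, 0, 0, 0, 255]]

```text
time: 13.05
position: [0.4513, -0.2776, 0.0259]
tool_rot: [-1.405, -2.81, -0.001]
contact_force: [-0.4, 1.4, 1.6]
grip_width: 0.167
```

>>> apply_moves:
  steps:
    - [[0, 0, -0.02, 0, 0, 0, 255], [0, 0, -0.06, 0, 0, 0, 255], [0, 0, -0.12, 0, 0, 0, 255], [0, 0, -0.18, 0, 0, 0, 255], [0, 0, -0.23, 0, 0, 0, 255], [0, 0, -0.23, 0, 0, 0, 255]]

```text
time: 13.8
position: [0.4534, -0.2798, 0.2605]
tool_rot: [1.401, 2.801, -0.004]
contact_force: [0.6, -0.1, -1.3]
grip_width: 0.166
```

```bash
python3 -c "
from mv import *
place(0,42,90,0,0)"
```

```text
tcp-in-tray now [-107.6 -298.6  245.5] F tray [-0.  -0.1 -1.4]
t 13.8 shift [0.1778 0.3277 0.0735] turn [-0.1935 -0.3795 -0.8979]
```

>>> apply_moves:
  steps:
    - [[0.178, 0.328, 0.0, -0.194, -0.38, -0.898, 255], [0.178, 0.328, 0.0, -0.194, -0.38, -0.898, 255], [0.178, 0.328, 0.0, -0.194, -0.38, -0.898, 255], [0.178, 0.328, 0.0, -0.194, -0.38, -0.898, 255], [0.178, 0.328, 0.0, -0.194, -0.38, -0.898, 255], [0.178, 0.328, 0.03, -0.194, -0.38, -0.898, 255], [0.178, 0.328, 0.074, -0.194, -0.38, -0.898, 255], [0.178, 0.328, 0.074, -0.194, -0.38, -0.898, 255], [0.178, 0.328, 0.074, -0.194, -0.38, -0.898, 255], [0.178, 0.328, 0.074, -0.194, -0.38, -0.898, 255], [0.178, 0.328, 0.074, -0.194, -0.38, -0.898, 255], [0.178, 0.328, 0.074, -0.194, -0.38, -0.898, 255]]

```text
time: 15.3
position: [0.6074, 0.061, 0.1831]
tool_rot: [0.023, 2.727, 0.005]
contact_force: [-0.2, 0.3, -1.4]
grip_width: 0.168
```

```bash
cat > ov.py <<'E'
from edge import *
import sys
name,ox,oy=sys.argv[1],float(sys.argv[2]),float(sys.argv[3])
C={n:bot.capture(n) for n in("top","side")}
ps=inhand();out=[]
q=(ps[0],T(ps,np.array([[ox,oy,0]])/1e3)[0])
for n,(c0,r0,w,h) in {"top":(272,110,66,66),"side":(335,140,66,66)}.items():
    c=C[n];k=6;U=cv2.resize(c["frame"][r0:r0+h,c0:c0+w],None,fx=k,fy=k,interpolation=cv2.INTER_CUBIC)
    for pz,o,zs,col in((q,ORNG,(3,22),(255,0,255)),(q,BAR,(56,),(0,255,255)),(TR,[(-46,-84),(46,-84),(46,84),(-4,84),(-4,104),(-36,104),(-36,84),(-46,84)],(22,),(0,255,0))):
        for z in zs:
            p=(proj(c,T(pz,lay(o,z)))-[c0,r0]+.5)*k; cv2.polylines(U,[np.round(p).astype(int).reshape(-1,1,2)],True,col if z!=3 else (120,0,120),1)
    out.append(U)
cv2.imwrite(f"pics/{name}.png",np.hstack(out)[:,:,::-1])
def prof(c,a,b,n):
    t=np.linspace(0,1,n)[:,None]; P=T(q,(np.array(a)*(1-t)+np.array(b)*t)/1e3); p=proj(c,P)
    return " ".join("%d/%d/%d"%tuple(v) for v in np.array([map_coordinates(c["frame"][...,i].astype(float),[p[:,1],p[:,0]],order=1) for i in range(3)]).T)
c=C["top"]
for z in(3,22): print("top z",z,"x44 row",proj(c,T(q,np.array([[44,25,z],[44,-25,z],[-20,58,z],[20,40,z]])/1e3)).round(1).tolist())
for y in(-25,25): print("y",y,"x 34..58 step2:",prof(c,(34,y,22),(58,y,22),13))
for x in(6,20,32): print("x",x,"y 30..54 step2:",prof(c,(x,30,22),(x,54,22),13))
E
python3 ov.py o1 0 0; python3 -c "
from mv import *
place(0,42,90,0,0)"
```

```text
top z 3 x44 row [[292.0, 136.8], [309.7, 137.1], [280.6, 158.5], [286.8, 145.0]]
top z 22 x44 row [[291.7, 138.4], [309.6, 138.7], [280.1, 160.3], [286.4, 146.7]]
y -25 x 34..58 step2: 175/114/71 195/117/63 212/118/56 220/116/53 208/108/51 192/103/55 176/103/69 180/123/89 187/138/102 194/149/109 196/150/106 196/149/105 197/150/105
y 25 x 34..58 step2: 224/179/76 225/158/69 225/139/63 221/121/56 207/105/48 190/100/52 185/109/66 196/134/88 211/156/105 219/166/114 221/168/116 222/168/116 222/168/114
x 6 y 30..54 step2: 151/80/37 162/87/41 180/98/47 190/105/52 168/97/54 134/87/54 114/84/56 117/90/61 146/112/75 156/119/79 145/111/74 104/77/55 82/52/58
x 20 y 30..54 step2: 223/140/93 225/126/67 225/120/57 214/114/54 176/99/51 139/88/53 117/85/57 114/89/64 114/88/59 104/80/51 87/66/42 61/44/30 66/35/39
x 32 y 30..54 step2: 224/197/132 226/182/120 223/156/100 216/136/92 200/137/121 190/146/149 182/146/160 175/134/151 150/105/121 115/73/88 78/44/57 45/22/32 29/19/24
tcp-in-tray now [ -3.6  44.7 113.8] F tray [-0.8 -0.2 -0.9]
t 15.4 shift [-0.0036 -0.0027 -0.0022] turn [ 0.0063 -0.0059 -0.003 ]
```

View pics/o1.png

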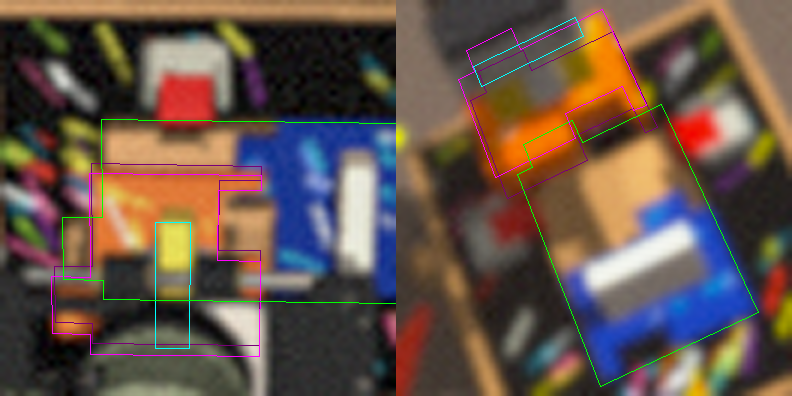

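Orange over its place: top edge row ~168, body left edge ~col 96, bar 158-190. In-hand offset is about (-1.5, -1.5) mm. Lowering to 34 mm with that correction.

```bash
python3 -c "
from mv import *
place(0,42,34,-1.5,-1.5)"
```

```text
tcp-in-tray now [ -3.6  44.7 113.8] F tray [-0.8 -0.2 -0.9]
t 15.4 shift [-0.0054 -0.0015  0.0538] turn [ 0.0063 -0.0059 -0.003 ]
```

>>> apply_moves:
  steps:
    - [[-0.0054, -0.0015, 0.02, 0.006, -0.006, -0.003, 255], [-0.0054, -0.0015, 0.04, 0.006, -0.006, -0.003, 255], [-0.0054, -0.0015, 0.054, 0.006, -0.006, -0.003, 255], [-0.0054, -0.0015, 0.054, 0.006, -0.006, -0.003, 255], [-0.0054, -0.0015, 0.054, 0.006, -0.006, -0.003, 255], [-0.0054, -0.0015, 0.054, 0.006, -0.006, -0.003, 255]]

```text
time: 16.15
position: [0.6339, 0.06, 0.1357]
tool_rot: [0.02, 2.722, -0.004]
contact_force: [-1.1, -0.3, -1.5]
grip_width: 0.166
```

```bash
python3 ov.py o2 -1.5 -1.5; python3 -c "
from mv import *
place(0,42,34,-1.5,-1.5)"
```

```text
top z 3 x44 row [[293.8, 131.1], [310.9, 131.3], [282.8, 152.2], [288.7, 139.1]]
top z 22 x44 row [[293.5, 132.6], [310.8, 132.9], [282.3, 153.9], [288.3, 140.7]]
y -25 x 34..58 step2: 107/71/64 146/88/59 187/105/55 215/116/55 217/114/52 204/105/48 172/90/46 143/82/47 115/74/47 89/63/41 59/43/31 36/27/24 29/26/27
y 25 x 34..58 step2: 224/173/75 223/159/68 222/142/61 223/123/56 217/114/53 200/103/48 173/89/42 142/78/42 114/70/42 89/63/42 64/49/35 44/36/29 29/26/23
x 6 y 30..54 step2: 114/63/36 116/64/38 124/69/37 134/76/37 148/82/38 134/79/47 117/78/57 101/80/69 99/76/70 93/69/64 83/61/53 67/49/38 53/39/26
x 20 y 30..54 step2: 225/155/114 224/132/79 225/124/62 216/114/50 191/99/42 146/84/53 112/85/77 93/102/113 102/115/133 107/117/139 108/111/134 110/102/122 102/85/103
x 32 y 30..54 step2: 225/187/116 225/188/126 226/167/110 215/140/86 189/107/54 145/85/38 126/91/37 130/121/49 162/156/65 187/179/73 201/189/74 185/173/65 154/141/53
tcp-in-tray now [ 1.6 43.8 60. ] F tray [-0.2  0.4 -0.9]
t 16.25 shift [ 0.0001 -0.0003 -0.    ] turn [0.0004 0.0005 0.0005]
```

View pics/o2.png

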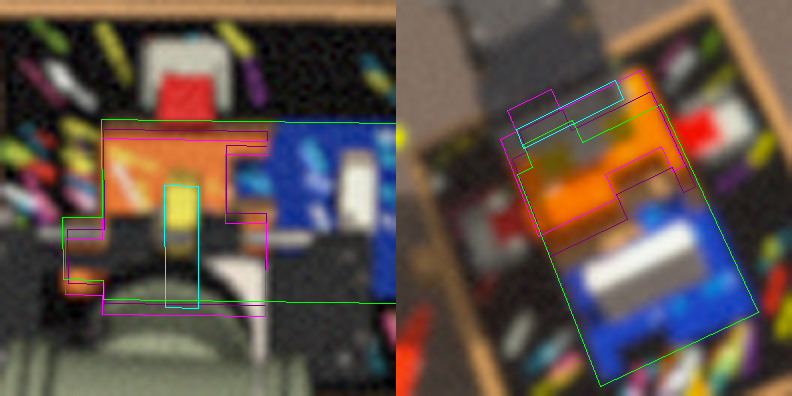

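Aligned: body left edge col 103, pocket edge ~102, blue tab inside the orange notch. Pressing down in steps with force readings.

>>> apply_moves:
  steps:
    - [[0, 0, 0.004, 0, 0, 0, 255], [0, 0, 0.007, 0, 0, 0, 255], [0, 0, 0.009, 0, 0, 0, 255], [0, 0, 0.011, 0, 0, 0, 255], [0, 0, 0.013, 0, 0, 0, 255], [0, 0, 0.014, 0, 0, 0, 255]]
  grip_force: 60

```text
time: 17.0
position: [0.6393, 0.0599, 0.122]
tool_rot: [0.02, 2.723, -0.004]
contact_force: [-2.3, -0.2, 0.7]
grip_width: 0.165
```

```bash
python3 -c "
from mv import *
place(0,42,0,-1.5,-1.5);print(bot.state()['moment'].round(2))"
```

```text
tcp-in-tray now [ 1.3 43.8 45.5] F tray [-1.8 -0.3  1.6]
t 17.0 shift [-0.0002 -0.0003  0.0195] turn [ 0.0005 -0.0003  0.0004]
[-0.05  0.3   0.  ]
```

>>> apply_moves:
  steps:
    - [[0, 0, 0.003, 0, 0, 0, 255], [0, 0, 0.006, 0, 0, 0, 255], [0, 0, 0.009, 0, 0, 0, 255], [0, 0, 0.012, 0, 0, 0, 255], [0, 0, 0.012, 0, 0, 0, 255]]

```text
time: 17.62
position: [0.6437, 0.0598, 0.11]
tool_rot: [0.02, 2.724, -0.004]
contact_force: [0.8, -0.3, -0.8]
grip_width: 0.167
```

```bash
python3 -c "
from mv import *
place(0,42,0,-1.5,-1.5);print(bot.state()['moment'].round(2))"
```

```text
tcp-in-tray now [ 0.4 43.8 32.7] F tray [ 0.4 -0.3 -1.1]
t 17.62 shift [-0.0011 -0.0003  0.0067] turn [ 0.0005 -0.0017  0.0003]
[0.01 0.11 0.02]
```

>>> apply_moves:
  steps:
    - [[-0.001, 0, 0.003, 0, 0, 0, 255], [-0.001, 0, 0.005, 0, 0, 0, 255], [-0.001, 0, 0.007, 0, 0, 0, 255], [-0.001, 0, 0.008, 0, 0, 0, 255], [-0.001, 0, 0.009, 0, 0, 0, 255], [-0.001, 0, 0.009, 0, 0, 0, 255]]

```text
time: 18.38
position: [0.647, 0.0597, 0.1045]
tool_rot: [0.019, 2.726, -0.004]
contact_force: [-16.8, -1.1, 16.2]
grip_width: 0.166
```

```bash
python3 -c "
from mv import *
place(0,42,0,-1.5,-1.5);print(bot.state()['moment'].round(2))"
```

```text
tcp-in-tray now [ 1.1 43.8 26.3] F tray [-8.7 -1.3 21.6]
t 18.38 shift [-0.0004 -0.0003  0.0003] turn [ 0.0002 -0.0034  0.0011]
[-0.17  1.44 -0.15]
```

Floor reached at 26.3 mm TCP height (blue was also 0.4 mm above its grasp height when home), 22 N. Releasing and backing off.

>>> apply_moves:
  steps:
    - [[0, 0, -0.001, 0, 0, 0, 130], [0, 0, -0.001, 0, 0, 0, 130], [0, 0, -0.001, 0, 0, 0, 130], [0, 0, -0.001, 0, 0, 0, 130], [0, 0, -0.001, 0, 0, 0, 130], [0, 0, -0.001, 0, 0, 0, 130], [0, 0, -0.02, 0, 0, 0, 130], [0, 0, -0.06, 0, 0, 0, 130], [0, 0, -0.12, 0, 0, 0, 130], [0.06, 0, -0.15, 0, 0, 0, 130], [0.12, 0, -0.16, 0, 0, 0, 130], [0.18, 0, -0.17, 0, 0, 0, 130]]

```text
time: 19.88
position: [0.4147, 0.0631, 0.1856]
tool_rot: [0.02, 2.722, -0.004]
contact_force: [-0.8, 0.7, 1.2]
grip_width: 0.49
```

>>> apply_moves:
  steps:
    - [[0.06, 0, -0.03, 0, 0, 0, 130], [0.12, 0, -0.04, 0, 0, 0, 130], [0.14, 0, -0.04, 0, 0, 0, 130], [0.14, 0, -0.04, 0, 0, 0, 130]]

```text
time: 20.38
position: [0.2899, 0.0752, 0.16]
tool_rot: [0.02, 2.74, -0.016]
contact_force: [1.1, -0.6, -0.1]
grip_width: 0.491
```

```bash
python3 - <<'E'
from edge import *
C={n:bot.capture(n) for n in("top","side")};out=[]
s=bot.state();print(s["position"].round(3),s["contact_force"].round(1))
for n,(c0,r0,w,h) in {"top":(262,105,110,80),"side":(335,138,90,90)}.items():
    out.append(cv2.resize(C[n]["frame"][r0:r0+h,c0:c0+w],(440 if n=="top" else 360,320 if n=="top" else 360),interpolation=cv2.INTER_CUBIC))
out[0]=np.vstack([out[0],np.zeros((40,440,3),np.uint8)])
im=np.vstack([np.hstack(out),np.zeros((240,800,3),np.uint8)])
im[362:600,0:380]=cv2.resize(C["top"]["frame"][80:400],(380,238))
im[362:600,400:780]=cv2.resize(C["side"]["frame"],(380,238))
cv2.imwrite("pics/fin.png",im[:,:,::-1])
E
```

```text
[0.292 0.075 0.162] [ 0.2 -0.9  0.6]
```

View pics/fin.png

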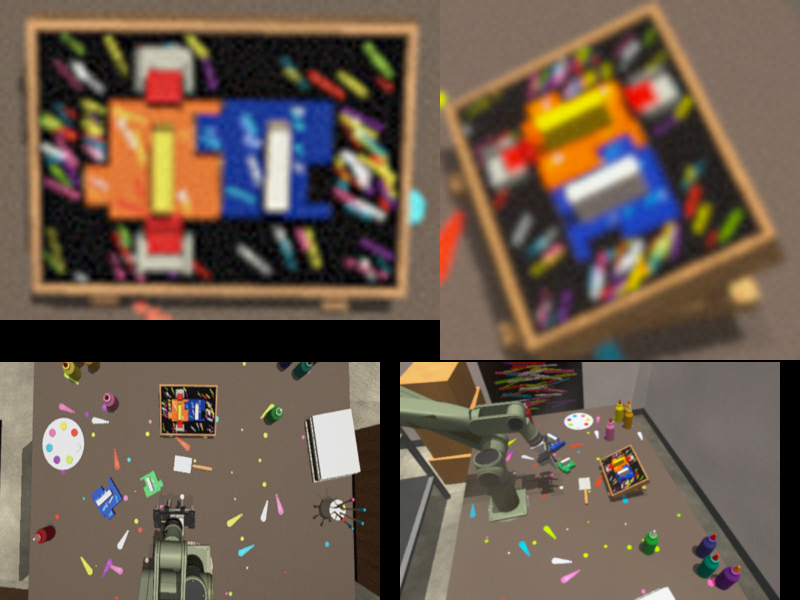

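Both blocks sit interlocked and flush, and the red noses (top crop at (165,87) and (165,235)) overlap the orange edges. A numeric check of the catches and bystanders against the first pictures:

```bash
python3 - <<'E'
from edge import *
import pickle
C0=pickle.load(open("C0.pkl","rb"))
for n,rois in {"top":{"cu":(295,112,18,26),"cl":(295,157,18,20),"pink":(168,115,30,32),"green":(440,130,40,35),"knife":(288,200,75,32)},"side":{"cu":(372,150,30,25),"cl":(340,168,28,22)}}.items():
    c=bot.capture(n)
    for k,(x,y,w,h) in rois.items():
        o=[]
        for f in(C0[n]["frame"],c["frame"]):
            f=f[y:y+h,x:x+w].astype(float)
            if k[0]=="c": m=np.clip(f[...,0]-2*f[...,1]-20,0,None); Y,X=np.mgrid[:h,:w]; o.append(((X*m).sum()/m.sum(),(Y*m).sum()/m.sum()))
        if k[0]=="c": print(n,k,np.round(o,2).tolist())
        else: print(n,k,"mean abs diff",np.abs(C0[n]["frame"][y:y+h,x:x+w].astype(float)-c["frame"][y:y+h,x:x+w]).mean().round(2))
E
```

```text
top cu [[7.46, 14.56], [7.47, 14.54]]
top cl [[7.72, 6.13], [7.74, 6.27]]
top pink mean abs diff 3.04
top green mean abs diff 3.1
top knife mean abs diff 2.46
side cu [[11.88, 11.71], [11.91, 11.81]]
side cl [[14.51, 8.28], [15.15, 8.03]]
```

Catches are back at rest and the bystanders unchanged. Handing in.

```bash
python3 -c "
from plant import bot
print(bot.state()['time'],bot.hand_in())"
```

```text
the job is handed in; nothing more can be done
20.575 None
```

The job is done and handed in at 20.6 s of the 64 s allowed. The smaller blue block went in first, tongue in its notch. The orange block then went in beside it and was pressed down past both red catches. I let go of both and backed the arm clear.

**Seating:** Both blocks stopped on the pocket floor, blue at about 6.5 N and orange at about 22 N. In the last pictures both lie interlocked and look flush.

**Catches:** In the top view both red noses are back within 0.15 px (about 0.4 mm) of where they started. The side view agrees for the upper catch. For the lower catch it showed 0.6 px, which I put down to the orange block now sitting in that crop. I felt no clear snap, only low force partway down, so "snapped home" rests on the depth and the pictures.

**Left alone:** The regions around the pink and green bottles and the palette knife changed only by image noise.

**Disagreement along the way:** Early on, the two cameras differed by 5–6 mm on where the blocks lay. I settled this by measuring each block again once it was held over the tray.

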